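# Nudge a lens plate home into the corner of a squaring board with a push block

## Robot

A 6-joint arm with a two-finger parallel gripper is mounted at the origin on a cart in front of the work surface, level with it; the furniture and walls round the work are solid. World frame = base frame: x ahead of the robot, y to its left, z up, the work surface at z = 0. Lengths are in m, angles in rad, forces in N, time in s.
With the tool pointing down it reaches from about 0.325 to 0.85 m from the base axis. Payload 15.5 kg.
Tool frame: the origin (TCP) lies midway between the tips of the shut fingers; the grasp point (between the pads) lies 19 mm behind it (env.hold_point_z is the distance from the TCP to the grasp point, in m); z points along the fingers, y is the line along which they close (so a half turn about z gives the same grasp; the last joint's range is limited). The gripper opens to 91 mm and grips with 3 to 60 N. Pads are 32 mm wide; open, the fingers measure 118 mm over their backs; the gripper's body (76 mm by 178 mm) begins 60 mm behind the grasp point.
Start: joints at [-1.254, 0.494, 1.345, -0, 1.302, -0.096], TCP at [0.251, -0.573, 0.214] pointing down, gripper open.
Joint ranges: [-2.91, 2.91], [-0.82, 2.16], [0.22, 2.67], [-1.22, 4.37], [0.12, 2.79], [-3.08, 3.08]. Speed limits (rad/s): [1.89, 1.89, 2.57, 3.01, 3.01, 3.01].

## Interface

Orientations are given as a unit quaternion [x, y, z, w].
In Python, from rig import env, eyes, ticket, spotter gives the robot as it stands. The module is installed in compiled form; this text tells all that it offers.
- The arm moves only by the shell command python3 -m pendant 'ROWS' [FORCE]. ROWS is JSON, one flat list of numbers, 7 for each row, row after row: the shift along the tool's x, y, z in m, then the turn, a rotation vector about the tool's x, y, z in rad, then the opening in per cent of the stroke, from 0 (shut) to 100 (fully open). In form: [dx, dy, dz, wx, wy, wz, grip, dx, dy, dz, wx, wy, wz, grip, ...]. A call has 1 to 8 rows; each row shifts and turns the commanded pose from where the row before left it, along the tool's axes as they then stand; what a row does not reach is not made up. A row lasts 1/10 s, in which the tool goes at most 50 mm and 8.59 degrees, less where a joint would pass 70% of its speed; a pose out of reach is approached as far as the arm can. A call is refused whole if a number of a shift passes 0.05 or a number of a turn 0.15, either way. A call with a gripper value outside its range is refused whole. The fingers move at their own pace and stop on an object; FORCE is the grip in N (left out, the last holds). Time passes only in rows, so rows that do not move let the fingers close. It gives the time, the measured TCP pose, the force, the opening and the grip force at its end, in the units of the state.
- env.sense(): the state, without advancing time (a new reading comes with each control period).
- eyes.capture(name): name is "scene" or "top" or "wrist"; returns a dict with "img" (384x512x3 uint8, blue, green, red), "vfov" (degrees; the focal length in pixels is half the picture's height over the tangent of half this angle, whatever the lens; pixels are square), "cx", "cy" (the principal point, pixels), "world_to_cam" (4x4, takes a point from world to camera coordinates). Camera axes: x right, y up, looking along -z (the intrinsics and any distortion apply to the point x, -y, -z); pixel columns grow to the right and rows downward; lengths in m; the calibration is good to about 2 mm. A picture is of the moment at which its call begins. There is no depth.
- ticket.job_done(): hands the job in; it is judged then, once.
Trained networks look in a picture, given as the dict that the camera call returned (one of the last four; its "shot" number tells which), for a name from the list of things; names that differ only in an ending like _2 or _b are one class to them, and where a whole thing is asked for, a point or a joint stands for the part that bears it (a point fixed in the world has none). Each returns a list of dicts, best first, with "p" (0 to 1); they miss things now and then, are a little off and sometimes report something else, mostly with a low value. They report only what shows in the picture. A call takes as long as a camera call.
- spotter.masks_of(picture, target): "mask" (384x512 bool, what is visible of it) and "extent" ([left, top, right, bottom] in pixels, round what is visible of it).
The state is a dict: "t": time; "qpos": joint angles; "dq": joint speeds; "joint_efforts": joint torques, N m; "position": TCP position; "ee_rot": TCP orientation; "force": force on the tool from outside, world axes, zero at the start; "wrist_torque": the same for the moment, N m; "opening": finger opening in m; "grip_force": force on a finger pad.
Only numpy, scipy, OpenCV 4.12 (cv2) and the standard library are available. Lean on these libraries where they do the work, as an engineer would, in place of code of your own. Each camera call takes 0.05 s, during which the arm holds its last target. There are 200 camera calls.

## Task

Pick up the short pine block and use its end as a push block to slide the flat grey lens plate on the squaring board, never touching the plate with the fingers: first nudge the plate until its long edge is snug along the long rail, pressing it home with a light steady push of about 6 N, then back off and nudge it along that rail until its short edge is pressed home the same way on the short rail. The plate must never feel more than 20 N, and must stay flat and end up touching both rails; then set the block down on the bare worktop off the board, and leave everything else where it is.

Things in the scene. Friction and masses are not known exactly. Their poses are not given: they have to be found in the camera images.
- board: Squaring board: a fixed plywood slab 240 (x) x 280 (y) x 18 mm, yaw varies. Origin: centre of its underside; its upper face is at z = 18 mm. Two plain aluminium rails are bolted on it at a right angle, square to the board, 12 mm high (top at z = 30 mm, screw heads to 34 mm) and 20 mm wide. They do not give way.
- long_rail_mark (a point): A point fixed to the board (its +x side, z = 24 mm, board axes) at the nominal middle of the inner face of the long rail: 110 mm long, running along the board's y, inner face looking to the board's -x. The rail is bolted through slots: its true inner face lies up to 6 mm before or behind this point along the board's x; this must be felt.
- short_rail_mark (a point): A point fixed to the board (its +y side, z = 24 mm, board axes) at the nominal middle of the inner face of the short rail: 64 mm long, running along the board's x, inner face looking to the board's -y. The rail is bolted through slots: its true inner face lies up to 6 mm before or behind this point along the board's y; this must be felt.
- plate_center (a point): Centre of the loose flat grey lens plate, 80 (x) x 120 (y) x 12 mm, 0.1 to 0.2 kg, lying on the board (centre z = 24 mm), turned up to 0.2 rad from the board. Its +x long edge belongs on the long rail, its +y short edge on the short rail; seated, the rails' middles face its edges' middles. It slides under about 0.5 to 3 N; more than 20 N spoils its edges.
- block_center (a point): Centre of the push block, a pine offcut 45 (x) x 90 (y) x 30 mm, 0.06 kg, loose on the worktop left of the board, centre z = 15 mm. Grip it across the 45 mm, amid its length and low down (tips near its underside), or it pitches under load; push with a 45 x 30 mm end face (45 mm from its centre along its y). Carry its underside about 4 mm over the board: it must not rub.
- plate: The same plate; origin at the centre of its underside, axes as above.
- push_block: The same push block; origin at the centre of its underside, axes as above.
- project_case: Bystander: small white plastic case 50 x 76 x 30 mm, right of the board. Leave alone.
- glue: Bystander: white glue tube with a blue tip, 96 mm long, 26 mm thick, lying right of the board. Leave alone.
- pliers: Bystander: pliers with red grips, 169 mm long, lying left of the board, beyond the push block. Leave alone.

How it is judged:
On the way, in this order (a step that is already met when the one before it is completed fails the run):
1. the push block is held in the fingers, off the worktop (height (world z) of block_center above 0.022 m and contact force between the fingers and push_block above 2 N), for 0.2 s.
2. the block presses the plate's long edge home on the long rail (the rail feels more than 0.8 N), square to it (contact force between plate and long_rail_c0 above 0.8 N and contact force between push_block and plate above 2 N and x of long_rail_c0 in the frame of plate below 0.0515 m and angle between the x axis of plate_center and the x axis of board, either way round below 0.025 rad), for 0.2 s.
3. the block presses the plate's short edge home on the short rail (the rail feels more than 0.8 N) (contact force between plate and short_rail_c0 above 0.8 N and contact force between push_block and plate above 2 N and y of short_rail_c0 in the frame of plate below 0.0715 m), for 0.2 s.
At the end, for the whole second after the job is handed in: The plate lies flat on the board with its long edge within 1.5 mm of the long rail, its short edge within 1.5 mm of the short rail and within 0.025 rad of square; the push block rests flat on the worktop, off the board and clear of the plate; all at rest (x of long_rail_c0 in the frame of plate below 0.0515 m and y of short_rail_c0 in the frame of plate below 0.0715 m and angle between the x axis of plate_center and the x axis of board, either way round below 0.025 rad and height (world z) of plate_center below 0.0265 m and height (world z) of block_center below 0.02 m and angle between push_block's own z axis and vertical below 0.1 rad and linear speed of each of plate, push_block below 0.01 m/s and contact force between push_block and plate below 0.05 N); the robot touches nothing.
It fails at once if the block or a rail presses on the plate with more than 20 N (contact force between plate and push_block above 20 N or contact force between plate and long_rail_c0 above 20 N or contact force between plate and short_rail_c0 above 20 N).
It fails at once if the fingers or the arm touch the plate (contact force between any of the fingers, the arm and plate above 0.5 N).
It fails at once if the white case is shifted more than 2 cm (distance of project_case from where it was at the start of the episode above 0.02 m).
It fails at once if the glue tube is shifted more than 2 cm (distance of glue from where it was at the start of the episode above 0.02 m).
It fails at once if the pliers is shifted more than 2 cm (distance of pliers from where it was at the start of the episode above 0.02 m).
It also fails if it takes over 72 s, if anything falls off the work surface, if the arm or the gripper's body presses on something with over 40 N, if the wrist force passes 120 N, or if a joint passes its speed limit or range.

## Working session

There is one attempt and no reset: what is moved stays moved. The work goes in short steps, Python scripts to look and compute and a shell command to move; the robot and the scene stay as the last step left them, time stands still between calls to the robot, and variables do not carry over. Pictures are saved under pics/ and viewed, at most 10 in all, crops included, and the job is handed in when it is done.

```bash
mkdir -p pics; cat > h.py <<'E'
import numpy as np, cv2
from rig import env, eyes, ticket, spotter
def ray(c,uv):
    f=192/np.tan(np.radians(c["vfov"])/2); M=np.array(c["world_to_cam"]); R=M[:3,:3]
    o=-R.T@M[:3,3]
    d=np.array([(uv[0]-c["cx"])/f,-(uv[1]-c["cy"])/f,-1]); return o,R.T@d
def onz(c,uv,z):
    o,d=ray(c,uv); return o+d*(z-o[2])/d[2]
E
python3 - <<'E'
from h import *
print(env.sense())
for n in("top","scene"):
    c=eyes.capture(n); cv2.imwrite(f"pics/{n}0.png",c["img"]); print(n,c.keys(),c["vfov"],c["cx"],c["cy"])
    for t in("board","plate","push_block","project_case","glue","pliers"):
        for m in spotter.masks_of(c,t)[:1]:
            k=m["mask"].astype(np.uint8); cs=max(cv2.findContours(k,0,2)[0],key=cv2.contourArea)
            z={"board":.018,"plate":.03}.get(t,.03)
            r=cv2.boxPoints(cv2.minAreaRect(cs))
            print(t,round(m["p"],2),m["extent"],k.sum(),[onz(c,p,z)[:2].round(3).tolist() for p in r])
E
```

```text
{'t': 0.0, 'qpos': array([-1.25348011e+00,  4.94166538e-01,  1.34611498e+00, -1.36982039e-05,
        1.30249155e+00, -9.54900303e-02]), 'dq': array([ 6.65344311e-04, -2.94548725e-04, -1.43217190e-03, -3.07377568e-04,
        1.13018906e-04,  8.00549950e-05]), 'joint_efforts': array([-2.56793530e-03, -8.78833151e+01, -3.81852758e+01,  7.06182956e-02,
        5.33998094e-02, -1.54412909e-06]), 'position': array([ 0.2506272 , -0.57214541,  0.21335408]), 'ee_rot': array([ 9.78773847e-01,  2.04942449e-01, -7.18904196e-05, -5.85853715e-04]), 'force': array([ 0.23119416, -0.24641172, -0.25331806]), 'wrist_torque': array([-0.01293276, -0.02718971,  0.01476992]), 'grip_force': 0.0, 'opening': 0.09091821322409177}
top dict_keys(['img', 'vfov', 'cx', 'cy', 'world_to_cam', 'shot']) 53.133331979321554 251.29642117119928 188.47701287679627
board 0.93 [225.3, 143.5, 327.8, 227.6] 6752 [[0.469, 0.034], [0.71, 0.019], [0.688, -0.269], [0.45, -0.246]]
plate 0.62 [251.9, 163.9, 296.6, 196.2] 1218 [[0.634, -0.041], [0.642, -0.166], [0.556, -0.17], [0.548, -0.046]]
push_block 0.73 [129.3, 197.0, 161.4, 
[... 392 characters left out ...]
25], [0.619, 0.359]]
scene dict_keys(['img', 'vfov', 'cx', 'cy', 'world_to_cam', 'shot']) 43.77290741815559 257.4918257788927 187.36219756767653
board 0.87 [209.2, 164.4, 324.4, 233.7] 3800 [[0.705, 0.028], [0.727, -0.461], [0.433, -0.225], [0.463, 0.153]]
plate 0.78 [237.6, 177.3, 277.3, 200.6] 656 [[0.629, -0.037], [0.641, -0.209], [0.546, -0.148], [0.541, 0.01]]
push_block 0.89 [177.0, 256.7, 217.5, 283.1] 826 [[0.55, 0.304], [0.514, 0.209], [0.447, 0.255], [0.484, 0.344]]
glue 0.63 [209.3, 164.2, 326.4, 232.6] 3789 [[0.694, 0.036], [0.672, -0.427], [0.406, -0.188], [0.465, 0.171]]
pliers 0.83 [114.8, 229.8, 137.9, 272.8] 441 [[0.646, 0.411], [0.74, 0.267], [0.672, 0.263], [0.587, 0.404]]
```

```bash
python3 - <<'E'
from h import *
i=cv2.imread("pics/top0.png"); cv2.imwrite("pics/topc.png",cv2.resize(i[120:260,90:350],None,fx=3,fy=3,interpolation=2))
i=cv2.imread("pics/scene0.png")
E
```

```text
(no output)
```

View pics/topc.png

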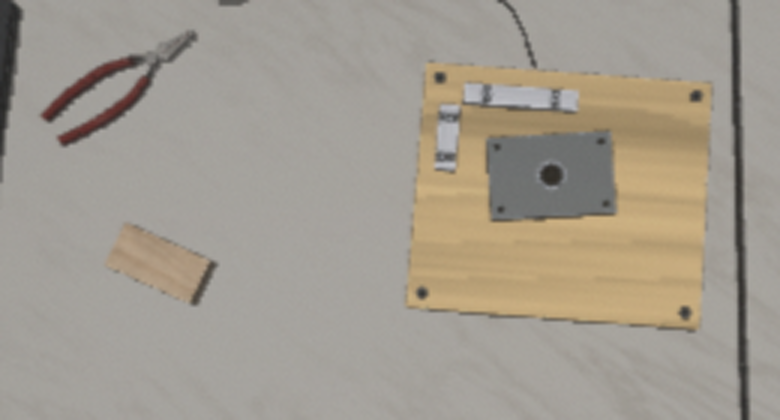

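The top view shows the board with its long rail along the top (+x) at about (520,97), and the short rail on the left (+y) at about (447,138). The plate is at about (551,175), clear of both rails. The block is at about (160,262), with the pliers beyond it. The masks agree with this, so I'll move over the board for a close look.

```bash
python3 -m pendant '[0.037,-0.0277,-0.0034,0,0,0,100,0.037,-0.0277,-0.0034,0,0,0,100,0.037,-0.0277,-0.0034,0,0,0,100,0.037,-0.0277,-0.0034,0,0,0,100,0.037,-0.0277,-0.0034,0,0,0,100,0.037,-0.0277,-0.0034,0,0,0,100,0.037,-0.0277,-0.0034,0,0,0,100,0.037,-0.0277,-0.0034,0,0,0,100]'; python3 -m pendant '[0.037,-0.0277,-0.0034,0,0,0,100,0.037,-0.0277,-0.0034,0,0,0,100,0.037,-0.0277,-0.0034,0,0,0,100,0,0,0,0,0,-0.1,100,0,0,0,0,0,0,100,0,0,0,0,0,0,100]'
python3 - <<'E'
from h import *
c=eyes.capture("wrist"); cv2.imwrite("pics/w1.png",c["img"])
print(np.round(c["world_to_cam"],3),c["vfov"],c["cx"],c["cy"])
for t in("board","plate","long_rail_mark","short_rail_mark"):
    for m in spotter.masks_of(c,t)[:1]:
        k=m["mask"].astype(np.uint8); cs=max(cv2.findContours(k,0,2)[0],key=cv2.contourArea)
        z=.018 if t=="board" else .03
        r=cv2.boxPoints(cv2.minAreaRect(cs)); print(t,round(m["p"],2),m["extent"],[onz(c,p,z)[:2].round(4).tolist() for p in r])
E
```

```text
t: 1.5
position: [0.4336, -0.2491, 0.2415]
ee_rot: [0.979, 0.205, 0.0, 0.0]
force: [1.4, 0.6, 0.2]
opening: 0.0913
grip_force: 0.0
t: 2.1
position: [0.5011, -0.1304, 0.2513]
ee_rot: [0.968, 0.252, -0.0, 0.0]
force: [0.3, 0.4, 0.1]
opening: 0.0914
grip_force: 0.0
[[ 0.489 -0.872 -0.001 -0.357]
 [ 0.848  0.475 -0.234 -0.328]
 [ 0.204  0.114  0.972 -0.513]
 [ 0.     0.     0.     1.   ]] 58.254259385355866 258.9306950754892 188.95361320596533
board 0.62 [122.4, 0.1, 443.0, 236.9] [[0.4718, 0.0462], [0.7002, 0.0121], [0.6965, -0.2597], [0.4443, -0.2586]]
plate 0.58 [215.7, 17.3, 342.7, 133.5] [[0.5522, -0.0424], [0.6309, -0.042], [0.6402, -0.1594], [0.5593, -0.1653]]
long_rail_mark 0.71 [121.8, 0.0, 443.2, 239.1] [[0.4726, 0.0393], [0.6934, 0.011], [0.6949, -0.2542], [0.4523, -0.2589]]
short_rail_mark 0.64 [122.0, 0.0, 439.5, 241.9] [[0.4744, 0.0407], [0.6947, 0.0094], [0.6927, -0.2538], [0.45, -0.2545]]
```

View pics/w1.png

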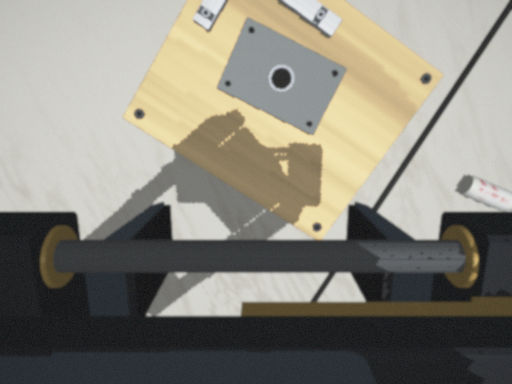

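The wrist view shows the plate's corners at (248,18), (346,69), (314,133) and (218,88). The board's near corners are at (125,117), (319,240) and (441,75). I'll convert these to positions.

```bash
python3 - <<'E'
from h import *
c=eyes.capture("wrist")
P={k:onz(c,uv,z)[:2] for k,uv,z in [("p++",(248,18),.03),("p+-",(346,69),.03),("p--",(314,133),.03),("p-+",(218,88),.03),("b-+",(125,117),.018),("b--",(319,240),.018),("b+-",(441,75),.018),("Lr1",(280,2),.03),("Lr2",(332,37),.03),("Sr1",(195,21),.03),("Sr-",(208,29),.03),("Sr+",(228,0),.03)]}
for k in P: print(k,P[k].round(4))
a=lambda u,v:np.degrees(np.arctan2(*(P[v]-P[u])[::-1]))
print("plate y",a("p--","p-+"),a("p+-","p++"),"x",a("p--","p+-"),"board y",a("b--","b-+"),"x",a("b--","b+-"),"Lrail",a("Lr2","Lr1"))
print("plate c",np.mean([P[k] for k in P if k[0]=="p"],0))
t=eyes.capture("top")
Q=lambda x,y:onz(t,(90+x/3-.33,120+y/3-.33),.018)[:2].round(4)
print("top board",Q(428,62),Q(712,83),Q(698,329),Q(407,306))
E
```

```text
p++ [ 0.6301 -0.0436]
p+- [ 0.6376 -0.1604]
p-- [ 0.5622 -0.1659]
p-+ [ 0.5525 -0.049 ]
b-+ [0.4717 0.0309]
b-- [ 0.4523 -0.2426]
b+- [ 0.6865 -0.2583]
Lr1 [ 0.6597 -0.0652]
Lr2 [ 0.6574 -0.1301]
Sr1 [0.6005 0.0034]
Sr- [ 0.6002 -0.012 ]
Sr+ [ 0.635  -0.0173]
plate y 94.76395249743562 93.63886073688708 x 4.214640016794958 board y 85.94102681793495 x -3.838993266482946 Lrail 88.01331332916388
plate c [ 0.59560597 -0.10472759]
top board [0.7086 0.013 ] [ 0.6884 -0.2636] [ 0.4503 -0.245 ] [0.471  0.0305]
```

```bash
python3 -m pendant '[0.0251,-0.0432,0.002,0,0,0,100,0.0251,-0.0432,0.002,0,0,0,100,0.0251,-0.0432,0.002,0,0,0,100,0.0251,-0.0432,0.002,0,0,0,100,0.0251,-0.0432,0.002,0,0,0,100,0.0251,-0.0432,0.002,0,0,0,100,0.0251,-0.0432,0.002,0,0,0,100,0,0,0,0,0,-0.1,100]'; python3 -m pendant '[0,0,0,0,0,-0.1,100,0,0,0,0,0,-0.1,100,0,0,0,0,0,-0.1,100,0,0,0,0,0,-0.1,100,0,0,0,0,0,-0.07,100,0,0,0,0,0,0,100]'
python3 - <<'E'
from h import *
c=eyes.capture("wrist"); cv2.imwrite("pics/w2.png",c["img"])
for t in("push_block",):
    for m in spotter.masks_of(c,t)[:1]:
        k=m["mask"].astype(np.uint8); cs=max(cv2.findContours(k,0,2)[0],key=cv2.contourArea)
        r=cv2.boxPoints(cv2.minAreaRect(cs)); print(t,round(m["p"],2),m["extent"],[onz(c,p,.03)[:2].round(4).tolist() for p in r])
E
```

```text
t: 3.25
position: [0.5056, 0.2246, 0.237]
ee_rot: [0.953, 0.303, 0.0, -0.001]
force: [0.0, -1.0, 0.3]
opening: 0.0912
grip_force: 0.0
t: 3.85
position: [0.5061, 0.2194, 0.2373]
ee_rot: [0.857, 0.516, -0.0, -0.0]
force: [-0.0, -0.6, 0.2]
opening: 0.0907
grip_force: 0.0
push_block 0.71 [218.6, 80.2, 264.4, 170.1] [[0.5077, 0.3199], [0.5492, 0.3012], [0.5129, 0.2192], [0.469, 0.2388]]
```

View pics/w2.png

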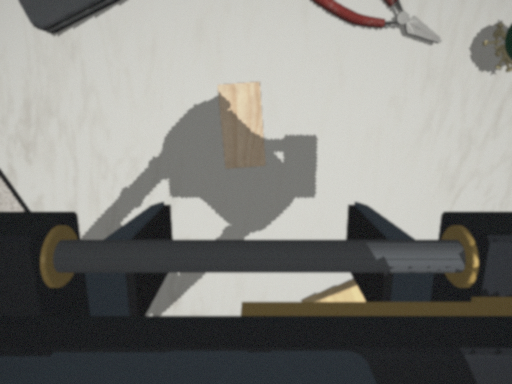

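The block's top is at about (219,84) to (264,169) in the picture. The rectangle measures 90 x 45.5 mm, centred at (0.510, 0.270), with its long axis at about 65.3°. I'll line up and descend.

```bash
python3 -m pendant '[0,0,0,0,0,-0.056,100,0.0236,-0.0089,0.03,0,0,0,100,0.0236,-0.0089,0.03,0,0,0,100,0,0,0.04,0,0,0,100,0,0,0.035,0,0,0,100,0,0,0,0,0,0,100,0,0,0,0,0,0,100]'
python3 - <<'E'
from h import *
s=env.sense(); print(s["position"],2*np.degrees(np.arctan2(s["ee_rot"][1],s["ee_rot"][0])))
c=eyes.capture("wrist"); cv2.imwrite("pics/w3.png",c["img"])
for m in spotter.masks_of(c,"push_block")[:1]:
        k=m["mask"].astype(np.uint8); cs=max(cv2.findContours(k,0,2)[0],key=cv2.contourArea)
        r=cv2.boxPoints(cv2.minAreaRect(cs)); q=np.array([onz(c,p,.03)[:2] for p in r]);print(m["p"],m["extent"],r.round(0).tolist(),q.round(4).tolist(),q.mean(0))
E
```

```text
t: 4.65
position: [0.5098, 0.2698, 0.1029]
ee_rot: [0.843, 0.539, -0.0, -0.0]
force: [1.3, -0.2, 0.4]
opening: 0.091
grip_force: 0.0
[0.50978847 0.26982605 0.10290843] 65.16949688988764
0.96 [227.8, 133.9, 290.0, 237.8] [[228.0, 135.0], [291.0, 135.0], [291.0, 238.0], [228.0, 238.0]] [[0.5088, 0.3217], [0.5489, 0.3032], [0.5182, 0.2327], [0.4751, 0.2526]] [0.51275006 0.27754289]
```

```bash
python3 -m pendant '[0.001,0,0.03,0,0,0,100,0,0,0.03,0,0,0,100,0,0,0.02,0,0,0,100,0,0,0.012,0,0,0,100,0,0,0.006,0,0,0,100,0,0,0,0,0,0,100,0,0,0,0,0,0,20,0,0,0,0,0,0,20]' 40;  python3 -m pendant '[0,0,0,0,0,0,20,0,0,0,0,0,0,20,0,0,0,0,0,0,20,0,0,0,0,0,0,20,0,0,0,0,0,0,20]'
```

```text
t: 5.55
position: [0.5107, 0.271, 0.0053]
ee_rot: [0.842, 0.539, 0.001, 0.0]
force: [-0.2, 0.7, 0.4]
opening: 0.0778
grip_force: 0.0
t: 6.05
position: [0.5102, 0.2708, 0.0044]
ee_rot: [0.842, 0.539, 0.0, 0.0]
force: [0.1, 0.3, 1.9]
opening: 0.045
grip_force: 40.0
```

```bash
python3 -m pendant '[0,0,-0.02,0,0,0,20,0,0,-0.03,0,0,0,20,0,0,-0.03,0,0,0.11,20,0,0,0,0,0,0.14,20,0,0,0,0,0,0.14,20,0,0,0,0,0,0.14,20,0,0,0,0,0,0.14,20,0,0,0,0,0,0.14,20]'; python3 -m pendant '[0,0,0,0,0,0.14,20,0,0,0,0,0,0.14,20,0,0,0,0,0,0.118,20,0,0,0,0,0,0,20]'; python3 -c "
from h import *
s=env.sense(); print(s['position'],2*np.degrees(np.arctan2(s['ee_rot'][1],s['ee_rot'][0])),s['force'],s['grip_force'])"
```

```text
t: 6.85
position: [0.5099, 0.2708, 0.0843]
ee_rot: [0.987, 0.161, -0.0, 0.0]
force: [0.9, 0.4, -0.0]
opening: 0.0446
grip_force: 40.0
t: 7.25
position: [0.5099, 0.2707, 0.0842]
ee_rot: [0.999, -0.036, -0.0, 0.0]
force: [0.6, -0.8, -0.1]
opening: 0.0449
grip_force: 40.0
[0.50993299 0.27072926 0.08422637] -4.094527277762066 [ 0.57050629 -0.81466292 -0.07384667] 39.97450053691864
```

```bash
python3 -m pendant '[0.0024,0.0462,0,0,0,0,20,0.0024,0.0462,0,0,0,0,20,0.0024,0.0462,0,0,0,0,20,0.0024,0.0462,0,0,0,0,20,0.0024,0.0462,0,0,0,0,20,0.0024,0.0462,0,0,0,0,20,0.0024,0.0462,0,0,0,0,20,0.0024,0.0462,0,0,0,0,20]'; python3 -m pendant '[0,0,0.01,0,0,0,20,0,0,0,0,0,0,20,0,0,0,0,0,0,20]'; python3 - <<'E'
from h import *
s=env.sense(); print(s['position'],2*np.degrees(np.arctan2(s['ee_rot'][1],s['ee_rot'][0])),s['force'],s['grip_force'])
for n in("wrist","top"):
    c=eyes.capture(n); cv2.imwrite("pics/%s4.png"%n,c["img"])
    b=s["position"][2]+.0256
    for t,z in(("push_block",b),("plate",.03)):
      for m in spotter.masks_of(c,t)[:1]:
        k=m["mask"].astype(np.uint8); cs=max(cv2.findContours(k,0,2)[0],key=cv2.contourArea)
        r=cv2.boxPoints(cv2.minAreaRect(cs)); q=np.array([onz(c,p,z)[:2] for p in r]);print(n,t,m["p"],m["extent"],q.round(4).tolist())
E
```

```text
t: 8.05
position: [0.5033, -0.1011, 0.0844]
ee_rot: [0.999, -0.032, 0.0, -0.0]
force: [0.6, 1.1, 0.2]
opening: 0.045
grip_force: 40.0
t: 8.35
position: [0.5033, -0.0984, 0.0742]
ee_rot: [0.999, -0.033, -0.0, -0.0]
force: [-0.5, 0.6, -1.4]
opening: 0.0449
grip_force: 40.0
[ 0.50330091 -0.09842069  0.074188  ] -3.833148453000848 [-0.45475361  0.62505641 -1.38589311] 39.97320055961609
wrist push_block 0.56 [207.6, 151.4, 312.2, 300.7] [[0.5508, -0.0774], [0.5478, -0.1217], [0.5091, -0.1205], [0.5122, -0.0734]]
wrist plate 0.63 [147.6, 0.5, 364.4, 138.6] [[0.6306, -0.0418], [0.6292, -0.1614], [0.5515, -0.1666], [0.5523, -0.0358]]
```

View pics/wrist4.png

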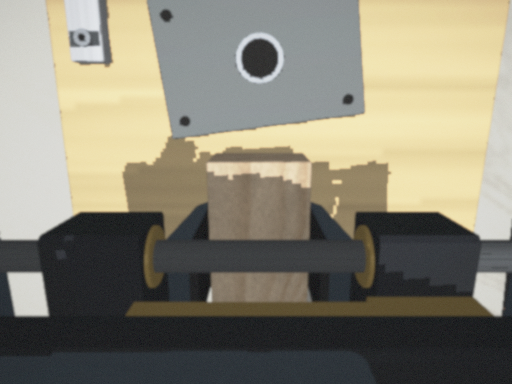

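The block is square to the board and held mid-length, with its end at about row 161. The plate's near edge runs from (174,138) to (364,112), so the gap is about 5 mm. I'll back off 5 mm and lower.

```bash
python3 -m pendant '[-0.005,0,0,0,0,0,20,0,0,0.02,0,0,0,20,0,0,0.02,0,0,0,20,0,0,0.0075,0,0,0,20,0,0,0,0,0,0,20,0,0,0,0,0,0,20]'; python3 -m pendant '[0.002,0,0,0,0,0,20,0.002,0,0,0,0,0,20,0.002,0,0,0,0,0,20,0.002,0,0,0,0,0,20,0.001,0,0,0,0,0,20,0.001,0,0,0,0,0,20]'; python3 -m pendant '[0.001,0,0,0,0,0,20,0.001,0,0,0,0,0,20,0.001,0,0,0,0,0,20,0.001,0,0,0,0,0,20,0.001,0,0,0,0,0,20,0.001,0,0,0,0,0,20]'
```

```text
t: 9.25
position: [0.4988, -0.0989, 0.0273]
ee_rot: [0.999, -0.035, 0.0, 0.0]
force: [-0.2, 0.1, -0.3]
opening: 0.0451
grip_force: 40.0
t: 9.85
position: [0.5088, -0.0996, 0.0268]
ee_rot: [0.999, -0.035, 0.0, -0.0]
force: [-0.3, 0.7, -1.0]
opening: 0.0442
grip_force: 40.0
t: 10.45
position: [0.5147, -0.1, 0.0268]
ee_rot: [0.999, -0.035, -0.0, -0.0]
force: [-0.8, -0.0, -0.3]
opening: 0.0449
grip_force: 40.0
```

```bash
python3 -m pendant '[0.001,0,0,0,0,0,20,0.001,0,0,0,0,0,20,0.001,0,0,0,0,0,20,0.001,0,0,0,0,0,20,0.001,0,0,0,0,0,20,0.001,0,0,0,0,0,20,0.001,0,0,0,0,0,20,0.001,0,0,0,0,0,20]';  python3 - <<'E'
from h import *
s=env.sense(); print(s["force"])
c=eyes.capture("wrist"); cv2.imwrite("pics/w5.png",c["img"])
E
```

```text
t: 11.25
position: [0.5227, -0.1006, 0.0268]
ee_rot: [0.999, -0.035, 0.0, -0.0]
force: [0.6, -0.0, -0.6]
opening: 0.0448
grip_force: 40.0
[ 0.56626094 -0.01782649 -0.58949059]
```

View pics/w5.png

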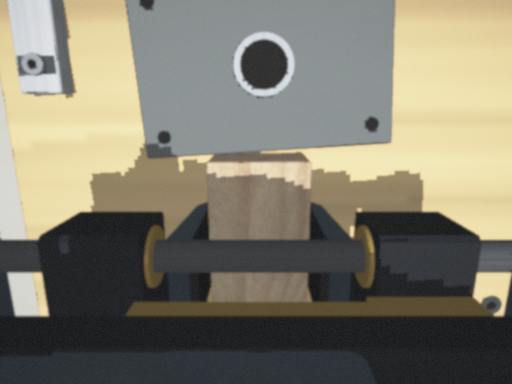

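The block's end touches the plate's near edge at about (215–300,154), and the plate is squaring up, with its edge slope down from 0.13 to 0.055. I'll continue more slowly.

```bash
python3 -m pendant '[0.001,0,0,0,0,0,20,0.001,0,0,0,0,0,20,0.001,0,0,0,0,0,20,0.0005,0,0,0,0,0,20,0.0005,0,0,0,0,0,20]' | grep -E 'pos|force:'; python3 -m pendant '[0.0005,0,0,0,0,0,20,0.0005,0,0,0,0,0,20]'| grep -E 'pos|force:';python3 -m pendant '[0.0005,0,0,0,0,0,20,0.0005,0,0,0,0,0,20]'| grep -E 'pos|force:'
```

```text
position: [0.5267, -0.1009, 0.0268]
force: [-1.7, 0.6, -1.6]
grip_force: 40.0
position: [0.5276, -0.1009, 0.0268]
force: [0.0, -0.9, -0.0]
grip_force: 40.0
position: [0.5286, -0.101, 0.0268]
force: [-1.3, 0.5, 0.3]
grip_force: 40.0
```

```bash
cat > ok.py <<'E'
# ok.py limit ux uy: exit 1 once the push reaction along (ux,uy) exceeds limit
import sys; from rig import env
s=env.sense(); l,ux,uy=map(float,sys.argv[1:4]); f=-(s["force"][0]*ux+s["force"][1]*uy)
print(round(s["t"],2),s["position"].round(4),"push",round(f,2)); sys.exit(f>l)
E
K="python3 ok.py 2.8 1 -0.07"
python3 -m pendant '[0.0005,0,0,0,0,0,20,0,0,0,0,0,0,20]' >/dev/null; $K &&
python3 -m pendant '[0.0005,0,0,0,0,0,20,0,0,0,0,0,0,20]' >/dev/null; $K &&
python3 -m pendant '[0.0005,0,0,0,0,0,20,0,0,0,0,0,0,20]' >/dev/null && $K &&
python3 -m pendant '[0.0005,0,0,0,0,0,20,0,0,0,0,0,0,20]' >/dev/null && $K &&
python3 -m pendant '[0.0005,0,0,0,0,0,20,0,0,0,0,0,0,20]' >/dev/null && $K &&
python3 -m pendant '[0.0005,0,0,0,0,0,20,0,0,0,0,0,0,20]' >/dev/null && $K &&
python3 -m pendant '[0.0005,0,0,0,0,0,20,0,0,0,0,0,0,20]' >/dev/null && $K &&
python3 -m pendant '[0.0005,0,0,0,0,0,20,0,0,0,0,0,0,20]' >/dev/null && $K
```

```text
12.4 [ 0.5292 -0.101   0.0268] push 0.11
12.4 [ 0.5292 -0.101   0.0268] push 0.11False
False
```

```bash
sed -i 's/sys.exit(f>l)/sys.exit(int(f>l))/' ok.py
K="python3 ok.py 2.8 1 -0.07"
python3 -m pendant '[0.0005,0,0,0,0,0,20,0,0,0,0,0,0,20]' >/dev/null && $K &&
python3 -m pendant '[0.0005,0,0,0,0,0,20,0,0,0,0,0,0,20]' >/dev/null && $K &&
python3 -m pendant '[0.0005,0,0,0,0,0,20,0,0,0,0,0,0,20]' >/dev/null && $K &&
python3 -m pendant '[0.0005,0,0,0,0,0,20,0,0,0,0,0,0,20]' >/dev/null && $K &&
python3 -m pendant '[0.0005,0,0,0,0,0,20,0,0,0,0,0,0,20]' >/dev/null && $K &&
python3 -m pendant '[0.0005,0,0,0,0,0,20,0,0,0,0,0,0,20]' >/dev/null && $K &&
python3 -m pendant '[0.0005,0,0,0,0,0,20,0,0,0,0,0,0,20]' >/dev/null && $K
```

```text
12.6 [ 0.5297 -0.1011  0.0268] push 0.48
12.8 [ 0.5302 -0.1011  0.0268] push 0.5
13.0 [ 0.5307 -0.1011  0.0268] push 0.51
13.2 [ 0.5312 -0.1012  0.0268] push 0.72
13.4 [ 0.5317 -0.1012  0.0268] push 1.4
13.6 [ 0.5322 -0.1012  0.0268] push 0.36
13.8 [ 0.5327 -0.1013  0.0268] push 0.4
```

```bash
K="python3 ok.py 2.8 1 -0.07"
python3 -m pendant '[0.0005,0,0,0,0,0,20,0,0,0,0,0,0,20]' >/dev/null && $K &&
python3 -m pendant '[0.0005,0,0,0,0,0,20,0,0,0,0,0,0,20]' >/dev/null && $K &&
python3 -m pendant '[0.0005,0,0,0,0,0,20,0,0,0,0,0,0,20]' >/dev/null && $K &&
python3 -m pendant '[0.0005,0,0,0,0,0,20,0,0,0,0,0,0,20]' >/dev/null && $K &&
python3 -m pendant '[0.0005,0,0,0,0,0,20,0,0,0,0,0,0,20]' >/dev/null && $K &&
python3 -m pendant '[0.0005,0,0,0,0,0,20,0,0,0,0,0,0,20]' >/dev/null && $K &&
python3 -m pendant '[0.0005,0,0,0,0,0,20,0,0,0,0,0,0,20]' >/dev/null && $K &&
python3 -m pendant '[0.0005,0,0,0,0,0,20,0,0,0,0,0,0,20]' >/dev/null && $K &&
python3 -m pendant '[0.0005,0,0,0,0,0,20,0,0,0,0,0,0,20]' >/dev/null && $K &&
python3 -m pendant '[0.0005,0,0,0,0,0,20,0,0,0,0,0,0,20]' >/dev/null && $K &&
python3 -m pendant '[0.0005,0,0,0,0,0,20,0,0,0,0,0,0,20]' >/dev/null && $K &&
python3 -m pendant '[0.0005,0,0,0,0,0,20,0,0,0,0,0,0,20]' >/dev/null && $K
```

```text
14.0 [ 0.5332 -0.1013  0.0268] push 0.36
14.2 [ 0.5337 -0.1013  0.0268] push 0.51
14.4 [ 0.5342 -0.1014  0.0268] push 0.62
14.6 [ 0.5347 -0.1014  0.0268] push 0.59
14.8 [ 0.5351 -0.1014  0.0268] push 0.12
15.0 [ 0.5357 -0.1015  0.0268] push 0.94
15.2 [ 0.5362 -0.1015  0.0268] push 0.67
15.4 [ 0.5367 -0.1015  0.0268] push 1.26
15.6 [ 0.5372 -0.1016  0.0268] push 0.45
15.8 [ 0.5376 -0.1016  0.0268] push 0.45
16.0 [ 0.5378 -0.1016  0.0268] push 2.46
16.2 [ 0.5378 -0.1015  0.0267] push 5.81
```

```bash
python3 -m pendant '[0,0,0,0,0,0,20,0,0,0,0,0,0,20,0,0,0,0,0,0,20]' >/dev/null ; python3 ok.py 9 1 -.07;  python3 - <<'E'
from h import *
c=eyes.capture("wrist"); cv2.imwrite("pics/w6.png",c["img"]); t=eyes.capture("top")
i=cv2.resize(t["img"][140:230,220:335],None,fx=4,fy=4,interpolation=2)
o=np.zeros((600,512,3),np.uint8); o[:230]=c["img"][:230]; o[236:596,:460]=i; cv2.imwrite("pics/c6.png",o)
E
```

```text
16.5 [ 0.5378 -0.1015  0.0267] push 6.21
```

View pics/c6.png

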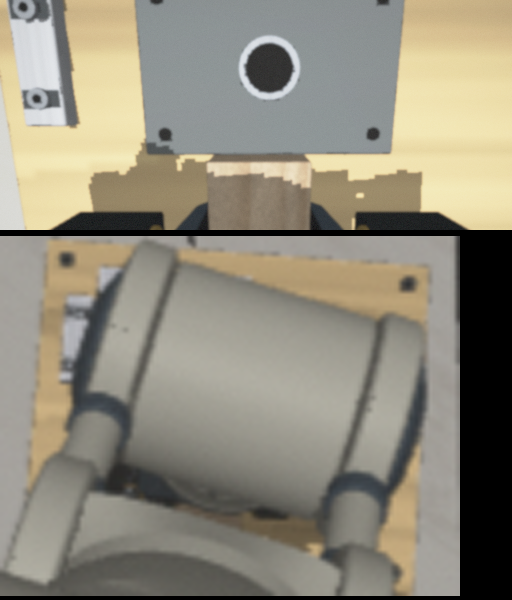

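The plate's edge is now level with the block's end, at row 153, so it sits square on the long rail. The plate-to-short-rail gap is about 30 mm. I'll back off, rise and turn for the second push.

```bash
python3 -m pendant '[-0.005,0,0,0,0,0,20,-0.01,0,0,0,0,0,20,0,0,-0.02,0,0,0,20,0,0,-0.025,0,0,0,20,0.026,0.03,0,0,0,-0.14,20,0,0,0,0,0,-0.14,20,0,0,0,0,0,-0.14,20,0,0,0,0,0,-0.14,20]'; python3 -m pendant '[0,0,0,0,0,-0.14,20,0,0,0,0,0,-0.14,20,0,0,0,0,0,-0.14,20,0,0,0,0,0,-0.14,20,0,0,0,0,0,-0.14,20,0,0,0,0,0,-0.14,20,0,0,0,0,0,-0.14,20,0,0,0,0,0,-0.03,20]' >/dev/null; python3 -m pendant '[0,0,0,0,0,0,20]'; python3 -c "
from h import *
s=env.sense(); R=cv2.Rodrigues(np.zeros(3))[0]
from scipy.spatial.transform import Rotation as S
R=S.from_quat(s['ee_rot']).as_matrix(); print(s['position'],np.degrees(np.arctan2(R[1,0],R[0,0])), R.T@(np.array([.6183,-.2274,.0717])-s['position']))"
```

```text
t: 17.4
position: [0.5469, -0.1325, 0.0717]
ee_rot: [0.969, 0.246, 0.0, 0.0]
force: [-0.3, 0.5, -0.0]
opening: 0.0449
grip_force: 40.0
t: 18.3
position: [0.5471, -0.1323, 0.0718]
ee_rot: [0.732, 0.681, -0.0, -0.0]
force: [-0.2, 0.2, -1.2]
opening: 0.0448
grip_force: 40.0
[ 0.54711034 -0.13231922  0.07181548] 85.84675309253991 [-0.08967522  0.07788888  0.00011368]
```

```bash
python3 -m pendant '[-0.03,0.026,0,0,0,0,20,-0.03,0.026,0,0,0,0,20,-0.03,0.026,0,0,0,0,20,0,0,0,0,0,0,20,0,0,0,0,0,0,20]'; python3 - <<'E'
from h import *
c=eyes.capture("wrist"); cv2.imwrite("pics/w7.png",c["img"])
E
```

```text
t: 18.8
position: [0.6188, -0.228, 0.0714]
ee_rot: [0.733, 0.68, -0.0, -0.0]
force: [-0.1, -0.0, -0.2]
opening: 0.0449
grip_force: 40.0
```

View pics/w7.png

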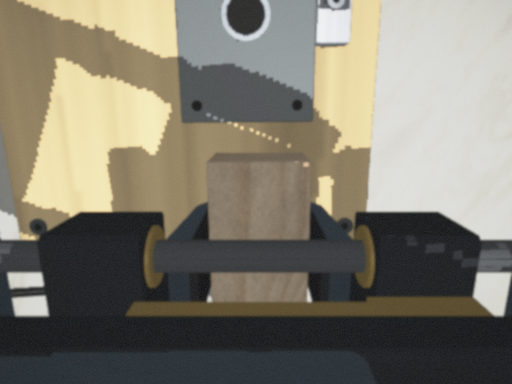

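The plate's near edge is at row 122, columns 182–313, square to the block and against the long rail. The block is about 6 mm nearer the rail than the plate's middle, so I'll shift it 3 mm and lower.

```bash
python3 -m pendant '[0,-0.003,0.02,0,0,0,20,0,0,0.02,0,0,0,20,0,0,0.0048,0,0,0,20,0,0,0,0,0,0,20,0.002,0,0,0,0,0,20,0.002,0,0,0,0,0,20,0.002,0,0,0,0,0,20,0,0,0,0,0,0,20]'|grep -E "pos|force:"; K="python3 ok.py 4 0.07 1"; $K && python3 -m pendant '[0.001,0,0,0,0,0,20,0.001,0,0,0,0,0,20,0.001,0,0,0,0,0,20,0.001,0,0,0,0,0,20,0.001,0,0,0,0,0,20,0.001,0,0,0,0,0,20,0.001,0,0,0,0,0,20,0.001,0,0,0,0,0,20]' >/dev/null && $K && python3 -m pendant '[0.001,0,0,0,0,0,20,0.001,0,0,0,0,0,20,0.001,0,0,0,0,0,20,0.001,0,0,0,0,0,20,0.001,0,0,0,0,0,20,0.001,0,0,0,0,0,20,0.001,0,0,0,0,0,20,0.001,0,0,0,0,0,20]' >/dev/null && $K
```

```text
position: [0.6166, -0.2211, 0.0275]
force: [-0.1, 0.6, -0.3]
grip_force: 40.0
19.65 [ 0.6166 -0.2211  0.0275] push -0.59
20.45 [ 0.617  -0.2134  0.027 ] push 1.27
21.25 [ 0.6175 -0.2054  0.027 ] push 1.3
```

```bash
K="python3 ok.py 3.5 0.07 1"; python3 -m pendant '[0.001,0,0,0,0,0,20,0.001,0,0,0,0,0,20,0.001,0,0,0,0,0,20,0.001,0,0,0,0,0,20,0.001,0,0,0,0,0,20,0.001,0,0,0,0,0,20]' >/dev/null && $K; python3 - <<'E'
from h import *
c=eyes.capture("wrist"); s=eyes.capture("scene")
i=cv2.resize(s["img"][155:240,205:330],None,fx=4,fy=4,interpolation=2)
o=np.zeros((590,512,3),np.uint8); o[:240]=c["img"][:240]; o[245:585,:500]=i; cv2.imwrite("pics/c8.png",o)
E
```

```text
21.85 [ 0.618  -0.1994  0.027 ] push 1.24
```

View pics/c8.png

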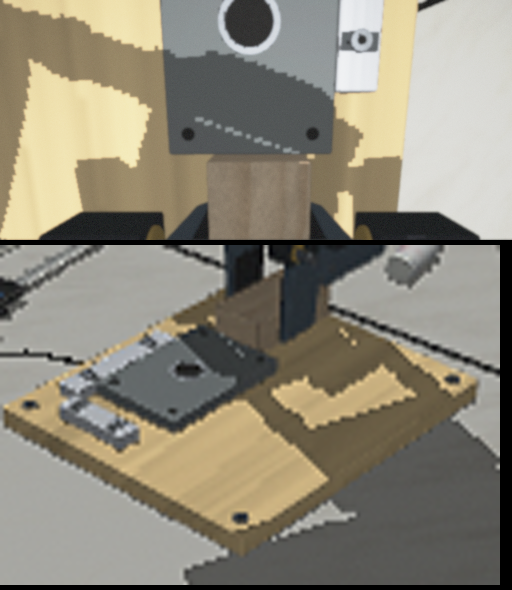

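The plate slides square along the long rail, whose inner face is at about column 335. The scene view shows a gap of about 1 cm left to the short rail. I'll continue in small guarded steps with a slight bias toward the long rail.

```bash
K="python3 ok.py 3.3 0.07 1"
python3 -m pendant '[0.0005,0.0001,0,0,0,0,20,0.0005,0.0001,0,0,0,0,20]' >/dev/null && $K &&
python3 -m pendant '[0.0005,0.0001,0,0,0,0,20,0.0005,0.0001,0,0,0,0,20]' >/dev/null && $K &&
python3 -m pendant '[0.0005,0.0001,0,0,0,0,20,0.0005,0.0001,0,0,0,0,20]' >/dev/null && $K &&
python3 -m pendant '[0.0005,0.0001,0,0,0,0,20,0,0,0,0,0,0,20]' >/dev/null && $K &&
python3 -m pendant '[0.0005,0.0001,0,0,0,0,20,0,0,0,0,0,0,20]' >/dev/null && $K &&
python3 -m pendant '[0.0005,0.0001,0,0,0,0,20,0,0,0,0,0,0,20]' >/dev/null && $K &&
python3 -m pendant '[0.0005,0.0001,0,0,0,0,20,0,0,0,0,0,0,20]' >/dev/null && $K &&
python3 -m pendant '[0.0005,0.0001,0,0,0,0,20,0,0,0,0,0,0,20]' >/dev/null && $K &&
python3 -m pendant '[0.0005,0.0001,0,0,0,0,20,0,0,0,0,0,0,20]' >/dev/null && $K &&
python3 -m pendant '[0.0005,0.0001,0,0,0,0,20,0,0,0,0,0,0,20]' >/dev/null && $K &&
python3 -m pendant '[0.0005,0.0001,0,0,0,0,20,0,0,0,0,0,0,20]' >/dev/null && $K
```

```text
22.15 [ 0.6182 -0.1985  0.027 ] push 1.1
22.35 [ 0.6185 -0.1975  0.027 ] push 1.09
22.55 [ 0.6188 -0.1964  0.027 ] push 1.13
22.75 [ 0.6189 -0.1959  0.027 ] push -0.12
22.95 [ 0.6191 -0.1955  0.027 ] push 0.81
23.15 [ 0.6192 -0.195   0.027 ] push 0.96
23.35 [ 0.6193 -0.1945  0.027 ] push 1.21
23.55 [ 0.6195 -0.194   0.027 ] push 1.19
23.75 [ 0.6196 -0.1935  0.027 ] push 0.53
23.95 [ 0.6197 -0.193   0.027 ] push 0.76
24.15 [ 0.6199 -0.1925  0.027 ] push 0.34
```

```bash
K="python3 ok.py 3.3 0.07 1"
python3 -m pendant '[0.0005,0.0001,0,0,0,0,20,0,0,0,0,0,0,20]' >/dev/null && $K &&
python3 -m pendant '[0.0005,0.0001,0,0,0,0,20,0,0,0,0,0,0,20]' >/dev/null && $K &&
python3 -m pendant '[0.0005,0.0001,0,0,0,0,20,0,0,0,0,0,0,20]' >/dev/null && $K &&
python3 -m pendant '[0.0005,0.0001,0,0,0,0,20,0,0,0,0,0,0,20]' >/dev/null && $K &&
python3 -m pendant '[0.0005,0.0001,0,0,0,0,20,0,0,0,0,0,0,20]' >/dev/null && $K &&
python3 -m pendant '[0.0005,0.0001,0,0,0,0,20,0,0,0,0,0,0,20]' >/dev/null && $K &&
python3 -m pendant '[0.0005,0.0001,0,0,0,0,20,0,0,0,0,0,0,20]' >/dev/null && $K &&
python3 -m pendant '[0.0005,0.0001,0,0,0,0,20,0,0,0,0,0,0,20]' >/dev/null && $K &&
python3 -m pendant '[0.0005,0.0001,0,0,0,0,20,0,0,0,0,0,0,20]' >/dev/null && $K &&
python3 -m pendant '[0.0005,0.0001,0,0,0,0,20,0,0,0,0,0,0,20]' >/dev/null && $K &&
python3 -m pendant '[0.0005,0.0001,0,0,0,0,20,0,0,0,0,0,0,20]' >/dev/null && $K &&
python3 -m pendant '[0.0005,0.0001,0,0,0,0,20,0,0,0,0,0,0,20]' >/dev/null && $K &&
python3 -m pendant '[0.0005,0.0001,0,0,0,0,20,0,0,0,0,0,0,20]' >/dev/null && $K &&
python3 -m pendant '[0.0005,0.0001,0,0,0,0,20,0,0,0,0,0,0,20]' >/dev/null && $K
```

```text
24.35 [ 0.62  -0.192  0.027] push 0.49
24.55 [ 0.6201 -0.1915  0.027 ] push 0.67
24.75 [ 0.6203 -0.191   0.027 ] push 0.72
24.95 [ 0.6204 -0.1905  0.027 ] push 0.14
25.15 [ 0.6205 -0.19    0.027 ] push 0.3
25.35 [ 0.6207 -0.1896  0.027 ] push -0.31
25.55 [ 0.6208 -0.1891  0.027 ] push 0.7
25.75 [ 0.6209 -0.1885  0.027 ] push -0.32
25.95 [ 0.6211 -0.1881  0.027 ] push 0.38
26.15 [ 0.6212 -0.1876  0.027 ] push 0.1
26.35 [ 0.6213 -0.1871  0.027 ] push 0.84
26.55 [ 0.6215 -0.1866  0.027 ] push 0.8
26.75 [ 0.6216 -0.1861  0.027 ] push 0.65
26.95 [ 0.6218 -0.1856  0.027 ] push 0.2
```

```bash
K="python3 ok.py 3.3 0.07 1"
python3 -m pendant '[0.0005,0.0001,0,0,0,0,20,0.0005,0.0001,0,0,0,0,20]' >/dev/null && $K &&
python3 -m pendant '[0.0005,0.0001,0,0,0,0,20,0.0005,0.0001,0,0,0,0,20]' >/dev/null && $K &&
python3 -m pendant '[0.0005,0.0001,0,0,0,0,20,0,0,0,0,0,0,20]' >/dev/null && $K &&
python3 -m pendant '[0.0005,0.0001,0,0,0,0,20,0,0,0,0,0,0,20]' >/dev/null && $K &&
python3 -m pendant '[0.0005,0.0001,0,0,0,0,20,0,0,0,0,0,0,20]' >/dev/null && $K &&
python3 -m pendant '[0.0005,0.0001,0,0,0,0,20,0,0,0,0,0,0,20]' >/dev/null && $K &&
python3 -m pendant '[0.0005,0.0001,0,0,0,0,20,0,0,0,0,0,0,20]' >/dev/null && $K &&
python3 -m pendant '[0.0005,0.0001,0,0,0,0,20,0,0,0,0,0,0,20]' >/dev/null && $K &&
python3 -m pendant '[0.0005,0.0001,0,0,0,0,20,0,0,0,0,0,0,20]' >/dev/null && $K &&
python3 -m pendant '[0.0005,0.0001,0,0,0,0,20,0,0,0,0,0,0,20]' >/dev/null && $K &&
python3 -m pendant '[0.0005,0.0001,0,0,0,0,20,0,0,0,0,0,0,20]' >/dev/null && $K &&
python3 -m pendant '[0.0005,0.0001,0,0,0,0,20,0,0,0,0,0,0,20]' >/dev/null && $K &&
python3 -m pendant '[0.0005,0.0001,0,0,0,0,20,0,0,0,0,0,0,20]' >/dev/null && $K &&
python3 -m pendant '[0.0005,0.0001,0,0,0,0,20,0,0,0,0,0,0,20]' >/dev/null && $K
```

```text
27.15 [ 0.622  -0.1847  0.027 ] push 2.22
27.35 [ 0.6222 -0.1837  0.027 ] push 0.72
27.55 [ 0.6224 -0.1831  0.027 ] push 0.09
27.75 [ 0.6226 -0.1827  0.0271] push 0.94
27.95 [ 0.6227 -0.1822  0.027 ] push 0.83
28.15 [ 0.6228 -0.1817  0.027 ] push 1.3
28.35 [ 0.623  -0.1812  0.027 ] push 0.2
28.55 [ 0.6231 -0.1807  0.027 ] push 1.09
28.75 [ 0.6232 -0.1802  0.027 ] push 1.02
28.95 [ 0.6234 -0.1797  0.027 ] push 1.1
29.15 [ 0.6235 -0.1792  0.027 ] push 1.84
29.35 [ 0.6236 -0.1787  0.027 ] push 0.31
29.55 [ 0.6238 -0.1782  0.027 ] push 0.5
29.75 [ 0.6239 -0.1778  0.027 ] push 1.61
```

```bash
K="python3 ok.py 3.3 0.07 1"
python3 -m pendant '[0.0005,0,0,0,0,0,20,0,0,0,0,0,0,20]' >/dev/null && $K &&
python3 -m pendant '[0.0005,0,0,0,0,0,20,0,0,0,0,0,0,20]' >/dev/null && $K &&
python3 -m pendant '[0.0005,0,0,0,0,0,20,0,0,0,0,0,0,20]' >/dev/null && $K &&
python3 -m pendant '[0.0005,0,0,0,0,0,20,0,0,0,0,0,0,20]' >/dev/null && $K &&
python3 -m pendant '[0.0005,0,0,0,0,0,20,0,0,0,0,0,0,20]' >/dev/null && $K &&
python3 -m pendant '[0.0005,0,0,0,0,0,20,0,0,0,0,0,0,20]' >/dev/null && $K &&
python3 -m pendant '[0.0005,0,0,0,0,0,20,0,0,0,0,0,0,20]' >/dev/null && $K &&
python3 -m pendant '[0.0005,0,0,0,0,0,20,0,0,0,0,0,0,20]' >/dev/null && $K &&
python3 -m pendant '[0.0005,0,0,0,0,0,20,0,0,0,0,0,0,20]' >/dev/null && $K &&
python3 -m pendant '[0.0005,0,0,0,0,0,20,0,0,0,0,0,0,20]' >/dev/null && $K &&
python3 -m pendant '[0.0005,0,0,0,0,0,20,0,0,0,0,0,0,20]' >/dev/null && $K &&
python3 -m pendant '[0.0005,0,0,0,0,0,20,0,0,0,0,0,0,20]' >/dev/null && $K
```

```text
29.95 [ 0.6239 -0.1778  0.0271] push 4.4
```

```bash
python3 -m pendant '[0.0002,0,0,0,0,0,20,0,0,0,0,0,0,20,0,0,0,0,0,0,20]' >/dev/null; python3 ok.py 9 0.07 1; python3 -m pendant '[0,0,0,0,0,0,20,0,0,0,0,0,0,20,0,0,0,0,0,0,20]' >/dev/null; python3 ok.py 9 .07 1;  python3 - <<'E'
from h import *
c=eyes.capture("wrist"); s=eyes.capture("scene")
i=cv2.resize(s["img"][160:220,208:298],None,fx=5.6,fy=5.6,interpolation=2)
o=np.zeros((586,512,3),np.uint8); o[:240]=c["img"][:240]; o[245:245+i.shape[0],:i.shape[1]]=i; cv2.imwrite("pics/c9.png",o)
E
```

```text
30.25 [ 0.6239 -0.1777  0.0271] push 5.48
30.55 [ 0.6239 -0.1777  0.0271] push 7.05
```

View pics/c9.png

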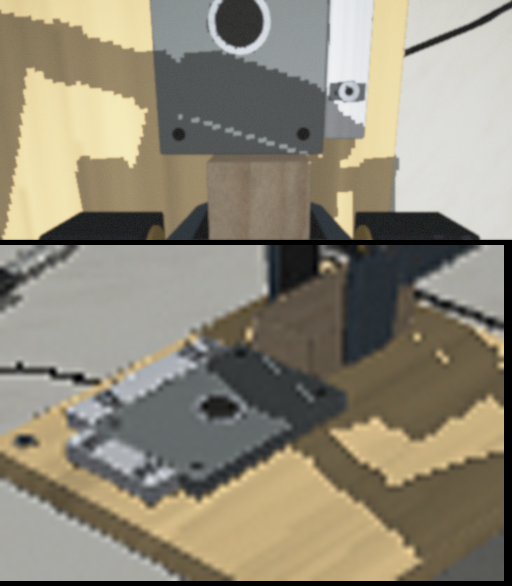

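The plate's long edge lies on the long rail at about column 326, and its short edge meets the short rail in the scene view. The press measured 5.5 to 7 N. I'll back off and carry the block to the worktop left of the board.

```bash
python3 -m pendant '[-0.005,0,0,0,0,0,20,-0.012,0,0,0,0,0,20,0,0,-0.03,0,0,0,20,0,0,-0.04,0,0,0,20,0.0436,-0.0151,0,0,0,0,20,0.0436,-0.0151,0,0,0,0,20,0.0436,-0.0151,0,0,0,0,20,0.0436,-0.0151,0,0,0,0,20]' >/dev/null; python3 -m pendant '[0.0436,-0.0151,0,0,0,0,20,0.0436,-0.0151,0,0,0,0,20,0.0436,-0.0151,0,0,0,0,20,0.0436,-0.0151,0,0,0,0,20,0.0436,-0.0151,0,0,0,0,20,0.0436,-0.0151,0,0,0,0,20,0,0,0,0,0,0,20,0,0,0,0,0,0,20]'
python3 - <<'E'
from h import *
t=eyes.capture("top"); cv2.imwrite("pics/t10.png",cv2.resize(t["img"][140:230,215:335],None,fx=5,fy=5,interpolation=2))
E
```

```text
t: 32.25
position: [0.5027, 0.2519, 0.097]
ee_rot: [0.731, 0.683, 0.0, 0.0]
force: [-0.3, -0.4, -0.0]
opening: 0.0444
grip_force: 40.0
```

View pics/t10.png

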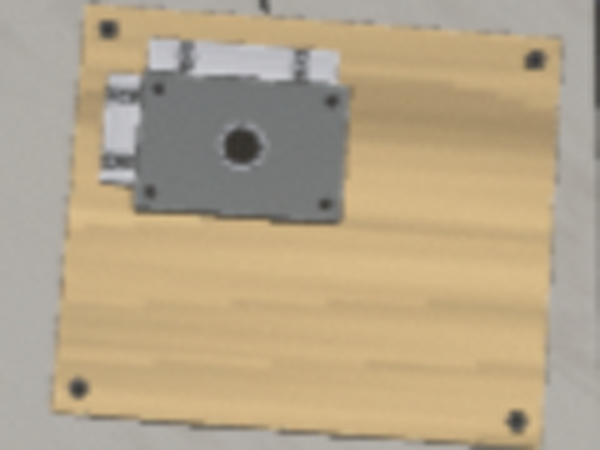

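The plate sits against both rails with no visible gap, and its orientation matches the board's. I'll set the block down.

```bash
python3 -m pendant '[0,0,0.03,0,0,0,20,0,0,0.03,0,0,0,20,0,0,0.02,0,0,0,20,0,0,0.008,0,0,0,20,0,0,0.002,0,0,0,20,0,0,0.001,0,0,0,20,0,0,0,0,0,0,20,0,0,0,0,0,0,20]'; python3 -m pendant '[0,0,0.0007,0,0,0,20,0,0,0,0,0,0,20]'
```

```text
t: 33.1
position: [0.5032, 0.2515, 0.0069]
ee_rot: [0.731, 0.682, 0.001, 0.0]
force: [-0.7, -0.4, -0.4]
opening: 0.0448
grip_force: 40.0
t: 33.3
position: [0.5027, 0.2515, 0.0056]
ee_rot: [0.731, 0.682, 0.0, 0.0]
force: [-0.2, -0.9, -0.8]
opening: 0.0451
grip_force: 40.0
```

```bash
python3 -m pendant '[0,0,0.0007,0,0,0,20,0,0,0,0,0,0,40,0,0,0,0,0,0,60,0,0,0,0,0,0,85,0,0,0,0,0,0,95,0,0,0,0,0,0,95]'; python3 -m pendant '[0,0,-0.01,0,0,0,95,0,0,-0.03,0,0,0,95,0,0,-0.04,0,0,0,95,0,0,-0.04,0,0,0,95,0,0,-0.04,0,0,0,95,0,0,0,0,0,0,95,0,0,0,0,0,0,95]'
python3 - <<'E'
from h import *
c=eyes.capture("wrist")
for m in spotter.masks_of(c,"push_block")[:1]:
        k=m["mask"].astype(np.uint8); cs=max(cv2.findContours(k,0,2)[0],key=cv2.contourArea)
        r=cv2.boxPoints(cv2.minAreaRect(cs)); print(m["p"],[onz(c,p,.03)[:2].round(4).tolist() for p in r])
E
```

```text
t: 33.9
position: [0.5026, 0.2514, 0.0046]
ee_rot: [0.731, 0.682, 0.0, 0.0]
force: [-0.1, -0.4, -0.2]
opening: 0.0737
grip_force: 0.0
t: 34.6
position: [0.5029, 0.2516, 0.166]
ee_rot: [0.731, 0.682, 0.001, 0.0]
force: [0.2, -0.4, -0.8]
opening: 0.0867
grip_force: 0.0
0.92 [[0.4832, 0.2995], [0.5271, 0.2964], [0.5221, 0.2034], [0.4751, 0.2067]]
```

The block measures about 90 x 45 mm at z = 30 mm and lies flat on the worktop, off the board.

```bash
python3 -c "
from rig import ticket
print(ticket.job_done())"
```

```text
the job is handed in; nothing more can be done
None
```

Job handed in, result not reported back: the plate was pressed home at about 6 N on the long rail and 5.5–7 N on the short rail and looks snug on both, and the push block lies on the worktop left of the board.

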